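Square up a pile of well plates and swing the keeper over it

TASK

Slide the well plate that lies on the loading rails across onto the two plates in the stacking station, and push all three home against both the end stop and the back fence, so that they make one square, aligned pile. Then swing the keeper bar fully across the top of the pile. Do not knock or shift the beaker, the vial or the timer.

Things in the scene. Friction and masses are not known exactly. Their poses are not given: they have to be found in the camera images.
- station: Fixed aluminium stacking station. Origin: on the worktop below the centre of the squared pile; z up, +x away from the robot, +y left (turned by its yaw, up to 0.2). Base x -95..105, y -82..218 mm, top 8 mm above the worktop. The stacking place on it is open to the front; plates belong with long sides (own y faces) on the end stop, short sides on the fence.
- back_fence (a point): Point on the inner face of the back fence, half-way up: station x = +63.5 mm, y = 0, z = 27 mm; axes as the station's. Fence 12 mm thick, from y = -58 to +218 mm, top 46 mm above the worktop.
- end_stop (a point): Point on the inner face of the end stop, half-way up: station x = 0, y = -42.5 mm, z = 27 mm; axes as the station's. Stop 12 mm thick, from x = -61 to +75 mm, top 46 mm above the worktop.
- rails (a point): Midway between the two grey loading rails, level with their tops: station x = 0, y = +135, z = 37.5 mm. Rails run along y from y = 60 to 210 mm, 18 mm wide, centred at x = -45 and +45; tops 1.5 mm above two stacked plates. The 72 mm wide slot between them is empty down to the base, so a pusher can run in it and sweep all three plates at once.
- plate_low: White well plate, 127 (own x) x 85 (own y) x 14 mm high, flat top with 24 wells, straight smooth sides, 0.06 to 0.13 kg, loose; pushed by its sides. Origin: centre of its underside. It lies at the bottom of the stacking place, its centre 6 to 12 mm short of the squared place in both station x and y, and a little askew.
- plate_mid: White well plate, 127 (own x) x 85 (own y) x 14 mm high, flat top with 24 wells, straight smooth sides, 0.06 to 0.13 kg, loose; pushed by its sides. Origin: centre of its underside. It lies on plate_low, likewise out of square.
- plate_top: White well plate, 127 (own x) x 85 (own y) x 14 mm high, flat top with 24 wells, straight smooth sides, 0.06 to 0.13 kg, loose; pushed by its sides. Origin: centre of its underside. It lies on the two loading rails, its centre 115 to 150 mm from the station's origin along the station's +y, 7 to 18 mm forward (-x) of the squared line, a little askew. Nothing guides its front side: push behind its centre.
- keeper (a joint): Flat steel bar that swivels level about a vertical axis at station x = 88, y = 0 mm, behind the fence. 0 = swung aside, pointing to station -y; 1.571 = its stop, pointing to -x across the middle of the pile. Clockwise from above is positive. Friction (under 1 N at the knob) holds it anywhere. Underside 52.5 mm above the worktop (squared pile: 50), top 58.5.
- keeper_knob (a point): Middle of the black upright knob at the free end of the keeper bar, 83 mm from the swivel axis; knob 14 mm in diameter, 22 mm high, from 58.5 to 80.5 mm above the worktop. Push it sideways.
- beaker: Small clear beaker, 59 mm across, 64 mm high, standing just to the right of the station; bystander. Origin: centre of its underside.
- vial: Small brown vial with blue cap, 23 mm across, 73 mm high, standing to the right of the station's front; bystander. Origin: centre of its underside.
- lab_timer: Small desk timer with a sloping face, 71 x 77 x 50 mm, standing to the left of the rails; bystander. Origin: centre of its underside.

How it is judged:
By the outcome, as a careful person would: the job done as asked, in the order asked, and still so for the second after the job is handed in, with the robot touching nothing.
It also fails if it takes over 67 s, if anything falls off the work surface, if the arm or the gripper's body presses on something with over 40 N, if the wrist force passes 120 N, or if a joint passes its speed limit or range.

ROBOT

A 7-joint arm with a two-finger parallel gripper is mounted at the origin on a cart in front of the work surface, level with it; the furniture and walls round the work are solid. World frame = base frame: x ahead of the robot, y to its left, z up, the work surface at z = 0. Lengths are in m, angles in rad, forces in N, time in s.
With the tool pointing down it reaches from about 0.425 to 0.925 m from the base axis. Payload 6.8 kg.
Tool frame: the origin (TCP) lies on the centre line of the jaws, within the pads' length; the fingertips stand 14 mm ahead of it and the grasp point (between the pads) lies 5 mm behind it (r.nose_length is the distance from the TCP to the fingertips, in m); z points along the fingers, y is the direction in which the jaws open and shut (so a half turn about z gives the same grasp; the last joint's range is limited). The gripper opens to 85 mm and grips with 20 to 120 N. Pads are 22 mm wide; open, the fingers measure 114 mm over their backs; the gripper's body (76 mm by 85 mm) begins 54 mm behind the grasp point. The pads swing forward as they close: fully open they stand 13 mm farther back than shut.
Start: joints at [-1.291, 0.477, 0.022, 1.555, -0.011, 1.109, -0.083], TCP at [0.255, 0.625, 0.245] pointing down, gripper open.
Joint ranges: [-2.96, 2.96], [-0.34, 2.1], [-1.41, 1.46], [0.24, 2.44], [-1.37, 4.51], [0.17, 1.92], [-2.96, 2.96]. Speed limits (rad/s): [2.39, 2.39, 3.14, 3.14, 3.14, 3.14, 3.14].

INTERFACE

Orientations are given as a rotation vector (axis times angle).
In Python, from bench import r, imaging, look_for, outline_of gives the robot as it stands. The module is installed in compiled form; this text tells all that it offers.
- The arm moves only by the tool carry_out, never from a script. Its arguments are lists of equal length, an entry for each row: "offset": the shift along the tool's x, y, z as a fraction of full scale, a list of three; "turn": the turn, a rotation vector about the tool's x, y, z as a fraction of full scale, a list of three. A call has 1 to 8 rows; each row is the pose to reach, as a shift and turn from the pose commanded when the call began, along the tool's axes at that moment; what a row does not reach only later rows make up. Full scale, the value 1, is 0.5 m for a shift and 1.5 rad for a turn. A row lasts 1/10 s, in which the tool goes at most 50 mm and 8.59 degrees, less where a joint would pass 70% of its speed; a pose out of reach is approached as far as the arm can. A call with a number of a shift or a turn outside -1 to 1 is refused whole. A call with a gripper value outside its range is refused whole. "hand" is the closure, from 0 (fully open) to 1 (shut), set as the call begins (left out, the last holds). The fingers move at their own pace and stop on an object; "force" is the grip in N (left out, the last holds). Time passes only in rows, so rows that repeat a pose let the fingers close. It gives the time, the measured TCP pose, the force and the opening at its end, in the units of the state.
- r.get_obs(): the state, without advancing time (a new reading comes with each control period).
- imaging.grab_frame(name): name is "scene" or "side" or "wrist"; returns a dict with "pixels" (480x640x3 uint8, red, green, blue), "fx", "fy", "cx", "cy" (pixels), "R" (3x3) and "t" (3): a world point X has camera coordinates R X + t. Camera axes: x right, y down, z forward; pixel columns grow to the right and rows downward; lengths in m; the calibration is good to about 2 mm. A picture is of the moment at which its call begins. There is no depth.
- r.hand_in(): hands the job in, once; it reports no verdict.
Trained networks look in the newest picture that a camera, given by its name, has taken for a name from the list of things; names that differ only in an ending like _2 or _b are one class to them, and where a whole thing is asked for, a point or a joint stands for the part that bears it (a point fixed in the world has none). Each returns a list of dicts, best first, with "score" (0 to 1); they miss things now and then, are a little off and sometimes report something else, mostly with a low value. They report only what shows in the picture. A call takes as long as a camera call.
- look_for(query, camera): "xyz" ([x, y, z] in m, in the coordinates of the camera as it stood for that picture, good to about 4 mm: the middle of the surface that is visible of it).
- outline_of(query, camera): "region" (480x640 bool, what is visible of it).
The state is a dict: "clock": time; "joints": joint angles; "qvel": joint speeds; "tau": joint torques, N m; "tcp_pos": TCP position; "orientation": TCP orientation; "contact_force": force on the tool from outside, world axes, zero at the start; "moment": the same for the moment, N m; "grip_width": finger opening in m.
Only numpy, scipy, OpenCV 4.12 (cv2) and the standard library are available. Lean on these libraries where they do the work, as an engineer would, in place of code of your own. Each camera call takes 0.05 s, during which the arm holds its last target. There are 200 camera calls.

## Working session

There is one attempt and no reset: what is moved stays moved. The work goes in short steps, Python scripts to look and compute and a tool call to move; the robot and the scene stay as the last step left them, time stands still between calls to the robot, and variables do not carry over. Pictures are saved under pics/ and viewed, about 8 in all and at most 12, crops included, and the job is handed in when it is done.

Besides the shell and the picture viewer there is one more tool, called after "Call:" as name(argument=value, ...), one argument or row to a line, values as JSON. carry_out: Moves the arm, as the interface text tells. Shift numbers are shares of 0.5 m and turn numbers shares of 1.5 rad, none past 1 either way. Its arguments: {"type":"object","properties":{"offset":{"type":"array","items":{"type":"array","items":{"type":"number","minimum":-1,"maximum":1}}},"turn":{"type":"array","items":{"type":"array","items":{"type":"number","minimum":-1,"maximum":1}}},"hand":{"type":"number"},"force":{"type":"number"}},"required":["offset","turn"]}

```bash
mkdir -p pics; cat > h.py <<'E'
import numpy as np, cv2
from bench import r, imaging, look_for, outline_of
def world(f,xyz): return np.array(f["R"]).T@(np.array(xyz)-np.array(f["t"]))
def grab(n,save=None):
    f=imaging.grab_frame(n)
    if save: cv2.imwrite(f"pics/{save}.png",cv2.cvtColor(f["pixels"],cv2.COLOR_RGB2BGR))
    return f
def proj(f,X):
    c=(np.array(f["R"])@np.atleast_2d(X).T).T+np.array(f["t"])
    return np.c_[f["fx"]*c[:,0]/c[:,2]+f["cx"],f["fy"]*c[:,1]/c[:,2]+f["cy"]]
def ray(f,uv,z):
    R=np.array(f["R"]);c=-R.T@np.array(f["t"])
    d=R.T@np.array([(uv[0]-f["cx"])/f["fx"],(uv[1]-f["cy"])/f["fy"],1])
    return c+d*(z-c[2])/d[2]
E
python3 - <<'E'
from h import *
o=r.get_obs();print(o["clock"],o["tcp_pos"],o["orientation"],o["grip_width"],r.nose_length)
for cam in ["scene","side"]:
    f=grab(cam,cam+"0");print(cam,"pos",np.round(-np.array(f["R"]).T@f["t"],3))
    for q in ["station","plate_low","plate_top","keeper","keeper_knob","beaker","vial","lab_timer"]:
        print(q,[(np.round(world(f,d["xyz"]),3).tolist(),round(d["score"],2)) for d in look_for(q,cam)[:4]])
print(r.get_obs()["clock"])
E
```

```text
0.0 [0.25503929 0.62434283 0.24432459] [-6.05213853e-01 -3.08253972e+00  2.89265949e-03] 0.0852023977757764 0.014
scene pos [-0.205 -0.353  0.738]
station [([0.52, 0.032, 0.01], 0.89)]
plate_low [([0.476, -0.032, 0.013], 0.56)]
plate_top [([0.507, 0.086, 0.051], 0.96)]
keeper [([0.616, -0.06, 0.061], 0.76)]
keeper_knob [([0.618, -0.06, 0.06], 0.95)]
beaker [([0.542, -0.191, 0.046], 0.79), ([0.522, -0.013, 0.038], 0.26)]
vial [([0.478, -0.185, 0.044], 0.78), ([0.506, 0.091, 0.049], 0.39)]
lab_timer [([0.512, 0.272, 0.029], 0.85)]
side pos [ 0.217 -0.711  0.448]
station [([0.542, -0.063, 0.01], 0.7)]
plate_low [([0.475, -0.051, 0.008], 0.58)]
plate_top [([0.513, 0.074, 0.053], 0.95)]
keeper [([0.616, -0.065, 0.058], 0.88), ([0.539, -0.064, 0.016], 0.55)]
keeper_knob [([0.612, -0.065, 0.058], 0.75), ([0.518, 0.249, 0.024], 0.29)]
beaker [([0.54, -0.068, 0.012], 0.74), ([0.546, -0.208, 0.043], 0.71)]
vial [([0.481, -0.191, 0.041], 0.73)]
lab_timer [([0.514, 0.251, 0.024], 0.91)]
0.9
```

View pics/scene0.png

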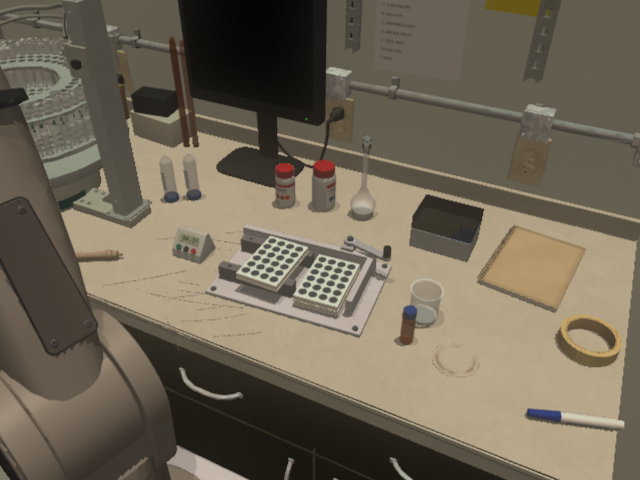

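View pics/side0.png

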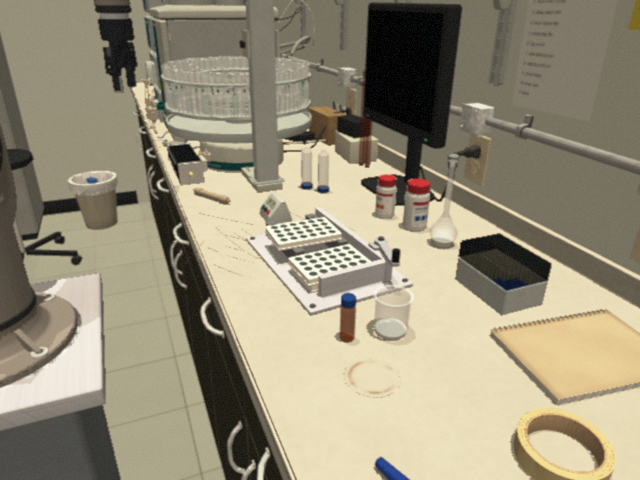

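The scene view shows the station with its base corners at about (210,289), (351,327) and (388,268). plate_top is at (273,262), the low/mid stack at (328,282), and the knob at (387,253). The beaker (425,300) and vial (408,325) stand to the right, and the timer (193,245) to the left. There is a tall post with its foot near (110,205). The side view agrees.

```bash
python3 - <<'E'
from h import *
f=grab("scene")
print("post",[ray(f,p,0.0).round(3) for p in [(75,203),(120,222),(150,210)]])
P=[ray(f,p,0.008) for p in [(210,289),(351,327),(388,268)]]
print("base",np.round(P,3))
S=np.array([[-95,218],[-95,-82],[105,-82]])/1000
W=np.array(P)[:,:2]
A=W-W.mean(0);B=S-S.mean(0)
th=np.arctan2((B[:,0]*A[:,1]-B[:,1]*A[:,0]).sum(),(A*B).sum())
c,s=np.cos(th),np.sin(th);Rm=np.array([[c,-s],[s,c]])
t=W.mean(0)-Rm@S.mean(0);print("yaw",th,"org",t,"res",(W-(S@Rm.T+t)).round(4).tolist())
print("knob pred",Rm@[.088,-.083]+t, "top pred range",Rm@[-.012,.13]+t)
w=grab("wrist");R=np.array(w["R"]);print("wrist cam",(-R.T@w["t"]).round(3),"axes",R.round(2).tolist(),w["fx"])
import scipy.spatial.transform as T
print(T.Rotation.from_rotvec(r.get_obs()["orientation"]).as_matrix().round(3))
E
```

```text
post [array([0.548, 0.624, 0.   ]), array([0.536, 0.484, 0.   ]), array([0.601, 0.456, 0.   ])]
base [[ 0.436  0.182  0.008]
 [ 0.463 -0.09   0.008]
 [ 0.64  -0.09   0.008]]
yaw 0.06161808684187917 org [ 0.54258669 -0.01552322] res [[0.0019, -0.0142], [0.0106, 0.0134], [-0.0125, 0.0008]]
knob pred [ 0.63553075 -0.09294674] top pred range [0.52260418 0.11349112]
wrist cam [0.193 0.65  0.375] axes [[0.38, 0.93, -0.0], [0.89, -0.36, 0.26], [0.24, -0.1, -0.96]] 431.1187530560011
[[-0.926  0.378 -0.   ]
 [ 0.378  0.926  0.   ]
 [ 0.     0.    -1.   ]]
```

Call:
carry_out(
  offset=[
    [-0.07,-0.068,-0.05],
    [-0.14,-0.136,-0.055],
    [-0.21,-0.204,-0.055],
    [-0.28,-0.27,-0.055],
    [-0.35,-0.34,-0.055],
    [-0.42,-0.41,-0.055],
    [-0.49,-0.475,-0.055],
    [-0.49,-0.475,-0.055],
  ],
  turn=[
    [0,0,0.05],
    [0,0,0.1],
    [0,0,0.16],
    [0,0,0.22],
    [0,0,0.28],
    [0,0,0.34],
    [0,0,0.378],
    [0,0,0.378],
  ],
  hand=0.55,
)

```text
clock: 1.8
tcp_pos: [0.3955, 0.3056, 0.2733]
orientation: [1.459, 2.78, -0.001]
contact_force: [0.3, 0.2, 0.2]
grip_width: 0.0384
```

Call:
carry_out(
  offset=[
    [-0.09,-0.02,-0.01],
    [-0.18,-0.04,-0.02],
    [-0.27,-0.055,-0.03],
    [-0.36,-0.075,-0.04],
    [-0.45,-0.09,-0.05],
    [-0.54,-0.11,-0.055],
    [-0.63,-0.13,-0.055],
    [-0.669,-0.137,-0.055],
  ],
  turn=[
    [0,0,0.05],
    [0,0,0.1],
    [0,0,0.16],
    [0,0,0.22],
    [0,0,0.28],
    [0,0,0.34],
    [0,0,0.378],
    [0,0,0.378],
  ],
)

```text
clock: 2.6
tcp_pos: [0.5307, -0.0046, 0.301]
orientation: [2.172, 2.267, 0.0]
contact_force: [-0.2, 0.1, -0.1]
grip_width: 0.0381
```

```bash
python3 - <<'E'
from h import *
f=grab("wrist","w1");np.save("w1.npy",f,allow_pickle=True)
for q in ["station","plate_low","plate_top","keeper","keeper_knob","beaker","vial","lab_timer"]:
    print(q,[(np.round(world(f,d["xyz"]),3).tolist(),round(d["score"],2)) for d in look_for(q,"wrist")[:3]])
print(r.get_obs()["clock"])
E
```

```text
station [([0.586, 0.04, 0.009], 0.75)]
plate_low [([0.593, 0.026, 0.022], 0.64)]
plate_top [([0.514, 0.095, 0.052], 0.92)]
keeper [([0.621, -0.041, 0.06], 0.61)]
keeper_knob [([0.618, -0.04, 0.055], 0.88)]
beaker [([0.551, -0.202, 0.04], 0.89), ([0.591, 0.026, 0.021], 0.69)]
vial [([0.485, -0.175, 0.054], 0.56)]
lab_timer []
3.05
```

View pics/w1.png

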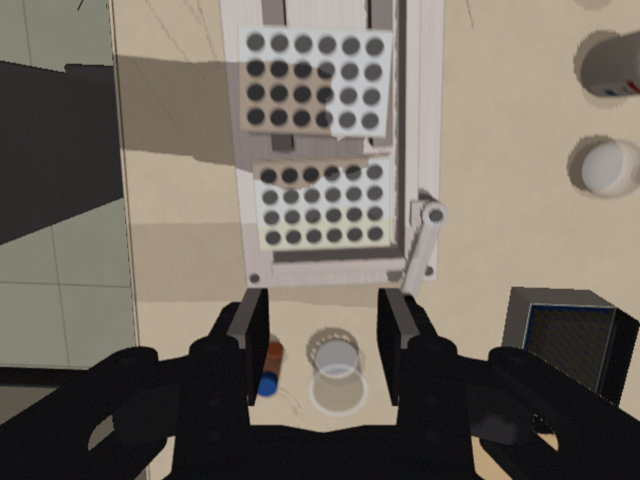

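The wrist view shows the station from above. Base corners are at about (246,287) and (437,278), and the swivel at (434,213). plate_top's corners are about (241,26), (391,31), (387,137) and (239,131). plate_mid's front-right corner is about (260,250), with its right edge near y≈247. The keeper is swung aside toward the lower left and partly hidden by a finger. I'll crop and enlarge this view.

```bash
python3 - <<'E'
from h import *
f=np.load("w1.npy",allow_pickle=True).item()
from scipy.optimize import least_squares
obs=[((-95,-82,8),(246,287)),((105,-82,8),(437,278)),((88,0,60),(434,213))]
edges=[((-95,8),(222,0),0),((-95,8),(234,143),0),((105,8),(443,20),0),((105,8),(441,150),0)]  # points on x=const lines
def st(p,X): c,s=np.cos(p[2]),np.sin(p[2]); return np.array([p[0]+c*X[0]-s*X[1],p[1]+s*X[0]+c*X[1]])
def inv(p,w): c,s=np.cos(p[2]),np.sin(p[2]); d=np.array(w[:2])-p[:2]; return np.array([c*d[0]+s*d[1],-s*d[0]+c*d[1]])
def res(p):
    o=[]
    for X,uv in obs: o+=list(inv(p,ray(f,uv,X[2]/1e3))-np.array(X[:2])/1e3)
    for (x,z),uv,_ in edges: o.append(inv(p,ray(f,uv,z/1e3))[0]-x/1e3)
    return np.array(o)
s=least_squares(res,[.54,-.01,0.05]);p=s.x;print(p,(res(p)*1000).round(1));np.save("st.npy",p)
for n,z,c in [("top",.0515,[(241,26),(391,31),(387,137),(239,131)]),("mid",.036,[(254,163),(391,156),(391,245),(260,250)])]:
    q=np.array([inv(p,ray(f,u,z))*1000 for u in c]);print(n,q.round(1).tolist(),"ctr",q.mean(0).round(1),"yaw",np.arctan2(*(q[2]-q[3])[::-1]).round(3),np.arctan2(*(q[1]-q[0])[::-1]).round(3))
print("knob",inv(p,(.618,-.04))*1000,"timer",inv(p,(.513,.262))*1000)
img=cv2.cvtColor(f["pixels"],cv2.COLOR_RGB2BGR)
def line(a,b,col):
    A,B=[proj(f,np.r_[st(p,np.array(x[:2])/1e3),x[2]/1e3])[0]*16 for x in (a,b)]
    cv2.line(img,tuple(map(int,A)),tuple(map(int,B)),col,1,cv2.LINE_AA,4)
for a,b in [((-95,-82,8),(105,-82,8)),((-95,-82,8),(-95,218,8)),((105,-82,8),(105,218,8))]: line(a,b,(0,0,255))
line((63.5,-58,46),(63.5,218,46),(0,255,0));line((-61,-42.5,46),(75,-42.5,46),(0,255,0))
line((-36,60,37.5),(-36,210,37.5),(255,0,0));line((36,60,37.5),(36,210,37.5),(255,0,0))
cv2.imwrite("pics/w1c.png",cv2.resize(img[0:300,200:460],None,fx=2,fy=2,interpolation=cv2.INTER_CUBIC))
E
```

```text
[ 0.54304595 -0.02020099  0.08411936] [ 0.  -1.  -0.   0.9 -1.5  0.1  2.3  1.3 -2.  -0.1]
top [[-70.8, 158.2], [49.8, 149.8], [46.5, 66.5], [-79.8, 76.5]] ctr [-13.6 112.8] yaw -0.079 -0.07
mid [[-71.7, 47.6], [52.4, 48.9], [52.5, -34.9], [-72.7, -34.7]] ctr [-9.9  6.7] yaw -0.001 0.01
knob [ 73.02549921 -26.02665184] timer [ -6.22912988 283.72761167]
```

View pics/w1c.png

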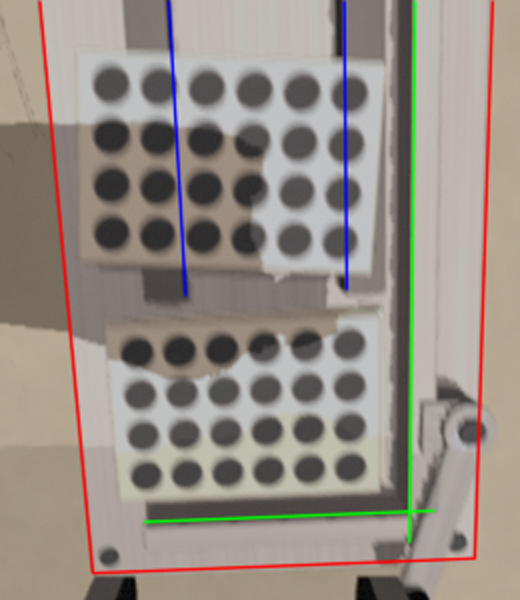

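The overlay fits to within about 2 mm. The station is at (0.543, -0.020) with yaw 0.084, and both plates sit short of square as described. I'll go above the slot behind plate_top.

Call:
carry_out(
  offset=[
    [0.08,0.002,0.05],
    [0.16,0.004,0.1],
    [0.24,0.006,0.17],
    [0.32,0.008,0.24],
    [0.332,0.008,0.32],
    [0.332,0.008,0.36],
    [0.332,0.008,0.36],
  ],
  turn=[
    [0,0,-0.028],
    [0,0,-0.028],
    [0,0,-0.028],
    [0,0,-0.028],
    [0,0,-0.028],
    [0,0,-0.028],
    [0,0,-0.028],
  ],
  hand=0.65,
)

```text
clock: 3.75
tcp_pos: [0.5228, 0.1664, 0.1174]
orientation: [-2.113, -2.321, 0.009]
contact_force: [0.0, -0.3, 0.4]
grip_width: 0.0301
```

```bash
cat >> h.py <<'E'
def inv(p,w):
    c,s=np.cos(p[2]),np.sin(p[2]); d=np.array(w[:2])-p[:2]; return np.array([c*d[0]+s*d[1],-s*d[0]+c*d[1]])
def st(p,X): c,s=np.cos(p[2]),np.sin(p[2]); return np.array([p[0]+c*X[0]-s*X[1],p[1]+s*X[0]+c*X[1]])
def where():
    from scipy.spatial.transform import Rotation as Q
    p=np.load("st.npy");o=r.get_obs();M=Q.from_rotvec(o["orientation"]).as_matrix()
    print("t",round(o["clock"],2),"station mm",(inv(p,o["tcp_pos"])*1000).round(1),"z",(o["tcp_pos"][2]*1000).round(1),"tool-y az rel",round(float(np.arctan2(M[1,1],M[0,1])-p[2]),4),"F",np.round(o["contact_force"],1),"w",round(o["grip_width"],4),"M",M[:,2].round(3))
E
python3 - <<'E'
from h import *
f=grab("wrist","w2");where();f=grab("side","s2")
img=cv2.imread("pics/s2.png")[180:330,200:460];img2=cv2.imread("pics/w2.png")
a=cv2.resize(img,(520,300));b=cv2.resize(img2,(400,300));c=np.zeros((300,800,3),np.uint8);c=np.vstack([np.hstack([a,np.zeros((300,280,3),np.uint8)]),np.hstack([b,np.zeros((300,400,3),np.uint8)])])
cv2.imwrite("pics/c2.png",c)
E
```

```text
t 3.8 station mm [ -2.9 187.1] z 119.4 tool-y az rel 0.008 F [ 0.5 -0.5  0.6] w 0.0303 M [-0.002 -0.001 -1.   ]
```

View pics/c2.png

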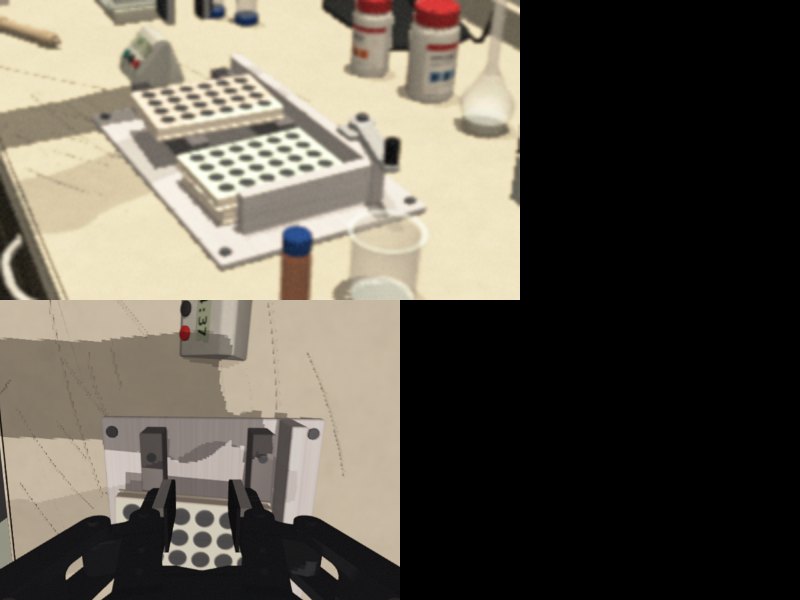

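The wrist view has the rail slot free ahead of the fingers, with plate_top's edge below the fingertips. The side crop doesn't show the gripper, so I'll check that with projections.

```bash
python3 - <<'E'
from h import *
f=grab("side","s3");o=r.get_obs();print(proj(f,o["tcp_pos"]),o["tcp_pos"],(-np.array(f["R"]).T@f["t"]).round(3),np.array(f["R"])[2].round(2))
p=np.load("st.npy")
print(proj(f,np.r_[st(p,(-.095,-.082)),.008]),proj(f,np.r_[st(p,(.063,.218)),.046]))
w=grab("wrist");print(proj(w,o["tcp_pos"]),proj(w,np.r_[st(p,(-.095,.218)),.008]),proj(w,np.r_[st(p,(.105,.218)),.008]))
# plate_top edge in wrist view, near slot: left pixel (118*1.6,(490-300)*1.6)
for u in [(186,305),(186,312)]: print("edge",inv(p,ray(w,u,.0515))*1000)
E
```

```text
[[293.72371213 181.55387646]] [0.52635992 0.16583635 0.12161616] [ 0.217 -0.711  0.448] [ 0.34  0.83 -0.44]
[[311.05938388 310.55906983]] [[315.22850922 206.25533423]]
[[324.18607428 328.34977317]] [[157.0073096  183.51250091]] [[510.03428102 186.21456308]]
edge [-69.56869254 163.32646897]
edge [-69.85273013 159.51084752]
```

View pics/s3.png

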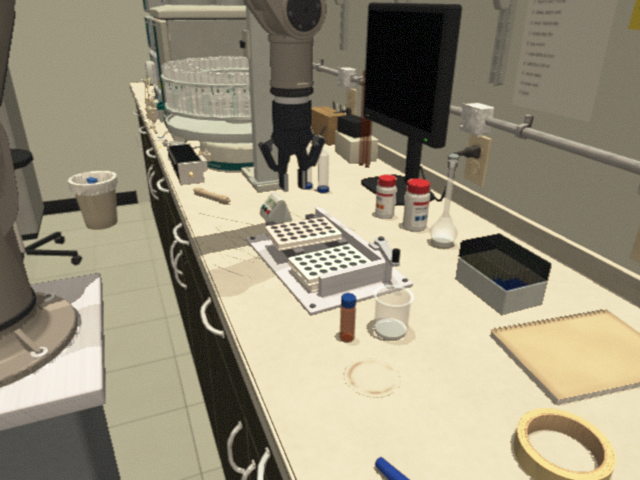

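The side view shows the gripper at (295,180), directly over the rails' left end and matching the projection. Next I'll lower into the slot.

Call:
carry_out(
  offset=[
    [0,0,0.05],
    [0,0,0.1],
    [0,0,0.14],
    [0,0,0.17],
    [0,0,0.185],
    [0,0,0.194],
    [0,0,0.194],
  ],
  turn=[
    [0,0,0],
    [0,0,0],
    [0,0,0],
    [0,0,0],
    [0,0,0],
    [0,0,0],
    [0,0,0],
  ],
)

```text
clock: 4.65
tcp_pos: [0.5258, 0.1658, 0.0236]
orientation: [2.118, 2.32, 0.001]
contact_force: [-0.3, 0.4, -0.1]
grip_width: 0.0297
```

```bash
python3 -c "
from h import *
where()"
```

```text
t 4.65 station mm [ -1.5 186.8] z 23.6 tool-y az rel 0.0067 F [-0.3  0.4 -0.1] w 0.0297 M [ 0.  0. -1.]
```

Call:
carry_out(
  offset=[
    [-0.02,0,0],
    [-0.036,0,0],
    [-0.052,0,0],
    [-0.068,0,0],
    [-0.084,0,0],
    [-0.1,0,0],
    [-0.116,0,0],
    [-0.132,0,0],
  ],
  turn=[
    [0,0,0.0045],
    [0,0,0.0045],
    [0,0,0.0045],
    [0,0,0.0045],
    [0,0,0.0045],
    [0,0,0.0045],
    [0,0,0.0045],
    [0,0,0.0045],
  ],
)

```text
clock: 5.45
tcp_pos: [0.5316, 0.0996, 0.0234]
orientation: [-2.126, -2.313, -0.001]
contact_force: [-1.6, 1.9, 1.3]
grip_width: 0.0298
```

Call:
carry_out(
  offset=[
    [-0.016,0,0],
    [-0.032,0,0],
    [-0.048,0,0],
    [-0.064,0,0],
    [-0.08,0,0],
    [-0.092,0,0],
    [-0.1,0,0],
    [-0.1,0,0],
  ],
  turn=[
    [0,0,0],
    [0,0,0],
    [0,0,0],
    [0,0,0],
    [0,0,0],
    [0,0,0],
    [0,0,0],
    [0,0,0],
  ],
)

```text
clock: 6.25
tcp_pos: [0.5354, 0.0489, 0.0231]
orientation: [2.127, 2.311, -0.002]
contact_force: [-0.0, 0.6, -0.1]
grip_width: 0.0299
```

```bash
python3 -c "
from h import *
where();grab('wrist','w4');where()"
```

```text
t 6.25 station mm [-1.8 69.5] z 23.1 tool-y az rel -0.0013 F [-0.   0.6 -0.1] w 0.0299 M [-0.001 -0.001 -1.   ]
t 6.3 station mm [-1.8 70.1] z 23.1 tool-y az rel -0.0008 F [-0.2  0.6  0.2] w 0.03 M [-0.001 -0.001 -1.   ]
```

Call:
carry_out(
  offset=[
    [-0.006,0,0],
    [-0.012,0,0],
    [-0.018,0,0],
    [-0.022,0,0],
    [-0.024,0,0],
    [-0.024,0,0],
  ],
  turn=[
    [0,0,0],
    [0,0,0],
    [0,0,0],
    [0,0,0],
    [0,0,0],
    [0,0,0],
  ],
)

```text
clock: 6.9
tcp_pos: [0.5367, 0.0382, 0.0233]
orientation: [-2.126, -2.313, -0.0]
contact_force: [-0.0, -0.7, 0.4]
grip_width: 0.0297
```

Call:
carry_out(
  offset=[
    [-0.003,0,0],
    [-0.006,0,0],
    [-0.008,0,0],
    [-0.008,0,0],
    [-0.008,0,0],
  ],
  turn=[
    [0,0,0],
    [0,0,0],
    [0,0,0],
    [0,0,0],
    [0,0,0],
  ],
)

```text
clock: 7.4
tcp_pos: [0.537, 0.034, 0.0233]
orientation: [2.126, 2.313, -0.0]
contact_force: [-0.4, 0.2, -0.7]
grip_width: 0.0299
```

```bash
python3 -c "
from h import *
where();grab('side','s4')
img=cv2.imread('pics/s4.png')[180:330,220:430];cv2.imwrite('pics/s4c.png',cv2.resize(img,None,fx=3.6,fy=3.6,interpolation=cv2.INTER_CUBIC))"
```

```text
t 7.4 station mm [-1.4 54.6] z 23.3 tool-y az rel -0.0001 F [-0.4  0.2 -0.7] w 0.0299 M [ 0. -0. -1.]
```

View pics/s4c.png

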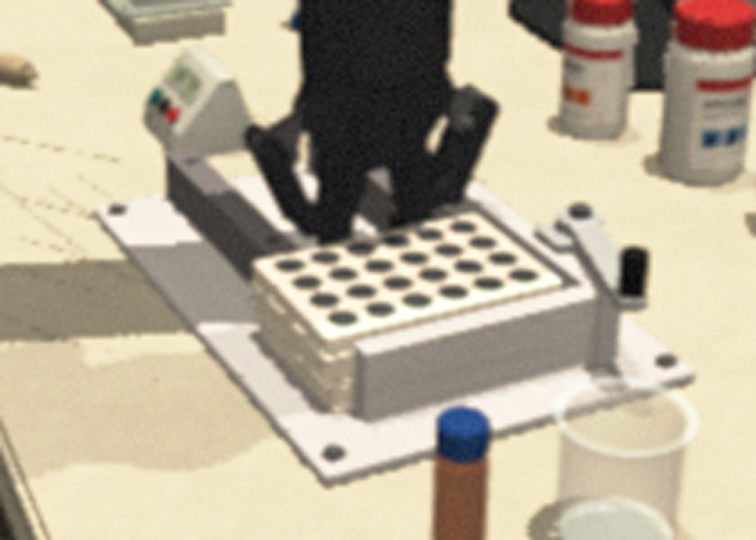

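The top plate is now over the stack, close to the end stop, with the fingers behind it. I'll keep pushing until the force builds.

Call:
carry_out(
  offset=[
    [-0.002,0,0],
    [-0.004,0,0],
    [-0.004,0,0],
    [-0.004,0,0],
  ],
  turn=[
    [0,0,0],
    [0,0,0],
    [0,0,0],
    [0,0,0],
  ],
)

```text
clock: 7.85
tcp_pos: [0.537, 0.0332, 0.0233]
orientation: [-2.125, -2.313, -0.001]
contact_force: [-0.8, 5.1, 0.8]
grip_width: 0.0298
```

Call:
carry_out(
  offset=[
    [-0.002,0,0],
    [-0.004,0,0],
    [-0.004,0,0],
    [-0.004,0,0],
  ],
  turn=[
    [0,0,0],
    [0,0,0],
    [0,0,0],
    [0,0,0],
  ],
)

```text
clock: 8.25
tcp_pos: [0.537, 0.0331, 0.0233]
orientation: [-2.122, -2.313, -0.002]
contact_force: [-2.7, 10.4, 2.3]
grip_width: 0.0299
```

Call:
carry_out(
  offset=[
    [-0.002,0,0],
    [-0.004,0,0],
    [-0.004,0,0],
    [-0.004,0,0],
  ],
  turn=[
    [0,0,0],
    [0,0,0],
    [0,0,0],
    [0,0,0],
  ],
)

```text
clock: 8.65
tcp_pos: [0.537, 0.0331, 0.0233]
orientation: [-2.119, -2.313, -0.004]
contact_force: [-2.2, 14.8, 2.6]
grip_width: 0.0298
```

All three plates are against the end stop, with 15 N at station y 53.7 as predicted. I'll back off, lift, and go round to the front.

Call:
carry_out(
  offset=[
    [0.03,0,0],
    [0.06,0,0],
    [0.072,0,0],
    [0.072,0,-0.06],
    [0.072,0,-0.14],
    [0.072,0,-0.214],
    [0.072,0,-0.214],
  ],
  turn=[
    [0,0,0],
    [0,0,0],
    [0,0,0],
    [0,0,0],
    [0,0,0],
    [0,0,0],
    [0,0,0],
  ],
)

```text
clock: 9.35
tcp_pos: [0.5377, 0.064, 0.1348]
orientation: [2.124, 2.308, 0.011]
contact_force: [1.6, 1.0, 0.6]
grip_width: 0.0298
```

Call:
carry_out(
  offset=[
    [-0.02,-0.03,0],
    [-0.04,-0.06,0],
    [-0.06,-0.09,0],
    [-0.09,-0.12,0],
    [-0.12,-0.15,0],
    [-0.15,-0.18,0],
    [-0.167,-0.197,0],
    [-0.167,-0.197,0],
  ],
  turn=[
    [0,0,-0.09],
    [0,0,-0.18],
    [0,0,-0.27],
    [0,0,-0.36],
    [0,0,-0.45],
    [0,0,-0.54],
    [0,0,-0.63],
    [0,0,-0.72],
  ],
)

```text
clock: 10.15
tcp_pos: [0.4414, -0.0292, 0.1296]
orientation: [-0.63, -3.076, 0.002]
contact_force: [1.1, 0.2, -0.5]
grip_width: 0.0301
```

Call:
carry_out(
  offset=[
    [0,0,0],
    [0,0,0],
    [0,0,0],
    [0,0,0],
    [0,0,0],
  ],
  turn=[
    [0,0,-0.09],
    [0,0,-0.18],
    [0,0,-0.27],
    [0,0,-0.327],
    [0,0,-0.327],
  ],
)

```text
clock: 10.65
tcp_pos: [0.443, -0.0277, 0.1297]
orientation: [0.132, -3.138, 0.0]
contact_force: [-0.1, -0.8, -0.1]
grip_width: 0.0298
```

```bash
python3 -c "
from h import *
f=grab('wrist','w5');np.save('w5.npy',f,allow_pickle=True);where();grab('scene','sc5');f=grab('side','s5')
for c in ['scene','side']:
  g=grab(c);print([(np.round(world(g,d['xyz']),3).tolist(),round(d['score'],2)) for d in look_for('keeper_knob',c)[:2]])
"
```

```text
t 10.7 station mm [-100.3    1. ] z 129.8 tool-y az rel 1.5681 F [-0.   0.7  0.6] w 0.03 M [-0.001 -0.    -1.   ]
[([0.501, 0.065, 0.009], 0.64), ([0.615, -0.068, 0.059], 0.56)]
[([0.617, -0.065, 0.057], 0.54)]
```

View pics/w5.png

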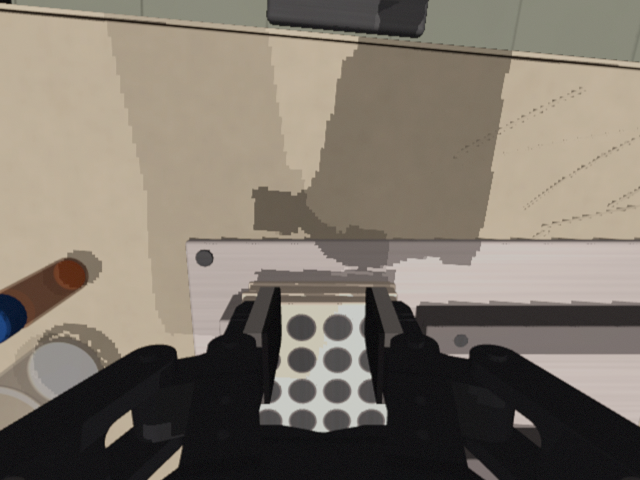

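The fingers stand in front of the pile's short side, and the vial and beaker at the left are clear. Next I'll go down and push home against the fence.

Call:
carry_out(
  offset=[
    [0,0,0.05],
    [0,0,0.1],
    [0,0,0.15],
    [0,0,0.19],
    [0,0,0.212],
    [0,0,0.212],
  ],
  turn=[
    [0,0,0],
    [0,0,0],
    [0,0,0],
    [0,0,0],
    [0,0,0],
    [0,0,0],
  ],
)

```text
clock: 11.6
tcp_pos: [0.4425, -0.0273, 0.0232]
orientation: [0.131, -3.136, 0.0]
contact_force: [0.1, 0.0, 1.1]
grip_width: 0.0296
```

Call:
carry_out(
  offset=[
    [-0.008,0,0],
    [-0.016,0,0],
    [-0.024,0,0],
    [-0.032,0,0],
    [-0.04,0,0],
    [-0.046,0,0],
    [-0.048,0,0],
    [-0.048,0,0],
  ],
  turn=[
    [0,0,0.0018],
    [0,0,0.0018],
    [0,0,0.0018],
    [0,0,0.0018],
    [0,0,0.0018],
    [0,0,0.0018],
    [0,0,0.0018],
    [0,0,0.0018],
  ],
)

```text
clock: 12.4
tcp_pos: [0.4615, -0.0258, 0.0244]
orientation: [0.127, -3.128, -0.0]
contact_force: [-17.3, -0.4, 24.4]
grip_width: 0.03
```

Call:
carry_out(
  offset=[
    [-0.002,0,0],
    [-0.004,0,0],
    [-0.006,0,0],
    [-0.006,0,0],
  ],
  turn=[
    [0,0,0],
    [0,0,0],
    [0,0,0],
    [0,0,0],
  ],
)

```text
clock: 12.8
tcp_pos: [0.4614, -0.0258, 0.0243]
orientation: [0.127, -3.122, -0.0]
contact_force: [-25.9, 0.5, 35.9]
grip_width: 0.0301
```

Call:
carry_out(
  offset=[
    [-0.002,0,0],
    [-0.004,0,0],
    [-0.006,0,0],
    [-0.006,0,0],
  ],
  turn=[
    [0,0,0],
    [0,0,0],
    [0,0,0],
    [0,0,0],
  ],
)

```text
clock: 13.2
tcp_pos: [0.4614, -0.0259, 0.0243]
orientation: [0.127, -3.117, -0.0]
contact_force: [-34.4, 0.1, 47.3]
grip_width: 0.0302
```

```bash
python3 -c "
from h import *
where()"
```

```text
t 13.2 station mm [-81.8   1.2] z 24.3 tool-y az rel 1.5678 F [-34.4   0.1  47.3] w 0.0302 M [-0.022 -0.001 -1.   ]
```

It stopped at x=-81.8, 7 mm early, with a large upward force. Something is off, so I'll look before pushing any more.

```bash
python3 -c "
from h import *
o=r.get_obs();print(np.round(o['joints'],3),np.round(o['moment'],2),np.round(o['tau'],1))
grab('side','s6');grab('scene','sc6')
a=cv2.imread('pics/s6.png')[190:310,240:410];b=cv2.imread('pics/sc6.png')[215:335,200:400]
c=np.vstack([cv2.resize(x,(int(x.shape[1]*2.5),300),interpolation=cv2.INTER_CUBIC)[:,:425] for x in (a,b)]);cv2.imwrite('pics/c6.png',c)"
```

```text
[-0.131  0.501  0.064  2.196 -0.069  0.469  1.639] [-0.04  6.2   0.31] [ -1.  -32.5   1.4 -28.2  -0.3  -9.7  -0.4]
```

View pics/c6.png

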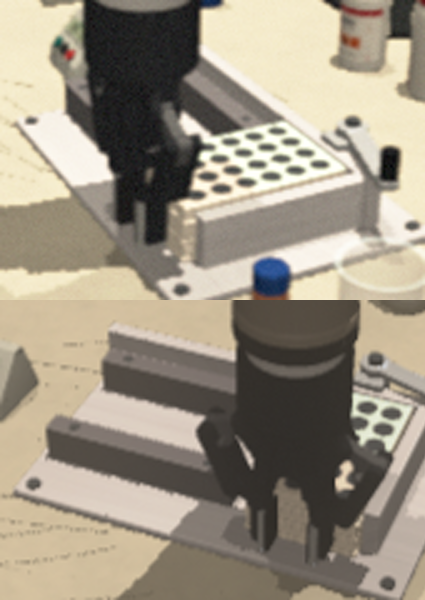

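The side view shows the fingers at the pile's front with the knuckles right at plate_top's edge. The plates have barely moved, and the downward coupling is probably jamming them. I'll back off, narrow the hand for more reach, raise it 4 mm, and retry gently.

Call:
carry_out(
  offset=[
    [0.03,0,0],
    [0.06,0,0],
    [0.06,0,-0.008],
    [0.06,0,-0.008],
    [0.06,0,-0.008],
  ],
  turn=[
    [0,0,0],
    [0,0,0],
    [0,0,0],
    [0,0,0],
    [0,0,0],
  ],
  hand=0.85,
)

```text
clock: 13.8
tcp_pos: [0.4451, -0.027, 0.0287]
orientation: [-0.128, 3.137, 0.0]
contact_force: [0.4, 0.7, 0.0]
grip_width: 0.0127
```

Call:
carry_out(
  offset=[
    [-0.008,0,0],
    [-0.016,0,0],
    [-0.024,0,0],
    [-0.03,0,0],
    [-0.034,0,0],
    [-0.036,0,0],
    [-0.036,0,0],
  ],
  turn=[
    [0,0,0.0018],
    [0,0,0.0018],
    [0,0,0.0018],
    [0,0,0.0018],
    [0,0,0.0018],
    [0,0,0.0018],
    [0,0,0.0018],
  ],
)

```text
clock: 14.5
tcp_pos: [0.4612, -0.0258, 0.0282]
orientation: [0.123, -3.139, -0.0]
contact_force: [0.3, 0.1, -0.8]
grip_width: 0.0129
```

```bash
python3 -c "
from h import *
where();print(np.round(r.get_obs()['moment'],2))"
```

```text
t 14.5 station mm [-82.    1.3] z 28.2 tool-y az rel 1.5652 F [ 0.3  0.1 -0.8] w 0.0129 M [-0.  0. -1.]
[ 0.01 -0.08 -0.05]
```

Call:
carry_out(
  offset=[
    [-0.003,0,0],
    [-0.006,0,0],
    [-0.008,0,0],
    [-0.008,0,0],
  ],
  turn=[
    [0,0,-0.0037],
    [0,0,-0.0037],
    [0,0,-0.0037],
    [0,0,-0.0037],
  ],
)

```text
clock: 14.9
tcp_pos: [0.4655, -0.0254, 0.0282]
orientation: [-0.132, 3.138, 0.0]
contact_force: [-0.5, -0.1, -1.7]
grip_width: 0.0131
```

Call:
carry_out(
  offset=[
    [-0.002,0,0],
    [-0.004,0,0],
    [-0.006,0,0],
    [-0.006,0,0],
  ],
  turn=[
    [0,0,0],
    [0,0,0],
    [0,0,0],
    [0,0,0],
  ],
)

```text
clock: 15.3
tcp_pos: [0.4674, -0.0253, 0.0282]
orientation: [0.132, -3.137, -0.0]
contact_force: [-4.5, 0.4, 3.0]
grip_width: 0.0125
```

Call:
carry_out(
  offset=[
    [-0.002,0,0],
    [-0.004,0,0],
    [-0.004,0,0],
    [-0.004,0,0],
  ],
  turn=[
    [0,0,0],
    [0,0,0],
    [0,0,0],
    [0,0,0],
  ],
)

```text
clock: 15.7
tcp_pos: [0.4675, -0.0253, 0.0279]
orientation: [0.131, -3.133, 0.0]
contact_force: [-8.7, 0.4, 7.5]
grip_width: 0.0128
```

```bash
python3 -c "
from h import *
where()"
```

```text
t 15.7 station mm [-75.8   1.2] z 27.9 tool-y az rel 1.5704 F [-8.7  0.4  7.5] w 0.0128 M [-0.005 -0.    -1.   ]
```

Call:
carry_out(
  offset=[
    [-0.004,0,0],
    [-0.006,0,0],
    [-0.006,0,0],
  ],
  turn=[
    [0,0,0],
    [0,0,0],
    [0,0,0],
  ],
)

```text
clock: 16.0
tcp_pos: [0.4675, -0.0254, 0.0275]
orientation: [0.131, -3.128, 0.0]
contact_force: [-15.6, -1.0, 11.4]
grip_width: 0.0132
```

Call:
carry_out(
  offset=[
    [0.02,0,0],
    [0.05,0,0],
    [0.05,0,-0.09],
    [0.05,0,-0.18],
    [0.05,0,-0.27],
    [0.05,0,-0.36],
    [0.05,0,-0.4],
    [0.05,0,-0.4],
  ],
  turn=[
    [0,0,0],
    [0,0,0],
    [0,0,0],
    [0,0,0],
    [0,0,0],
    [0,0,0],
    [0,0,0],
    [0,0,0],
  ],
)

```text
clock: 16.8
tcp_pos: [0.4516, -0.0267, 0.2322]
orientation: [-0.132, 3.129, 0.001]
contact_force: [0.5, -0.1, -0.7]
grip_width: 0.0127
```

```bash
python3 -c "
from h import *
f=grab('wrist','w7');where();np.save('w7.npy',f,allow_pickle=True);g=grab('side','s7')
a=cv2.imread('pics/w7.png');b=cv2.imread('pics/s7.png')[190:310,250:410]
cv2.imwrite('pics/c7.png',np.hstack([cv2.resize(a[200:480,150:530],(0,0),fx=1.05,fy=1.05)[:290],cv2.resize(b,(387,290),interpolation=cv2.INTER_CUBIC)]))"
```

```text
t 16.85 station mm [-93.    1.3] z 230.1 tool-y az rel 1.5709 F [ 0.4  0.  -0.3] w 0.0129 M [ 0.006  0.001 -1.   ]
```

View pics/c7.png

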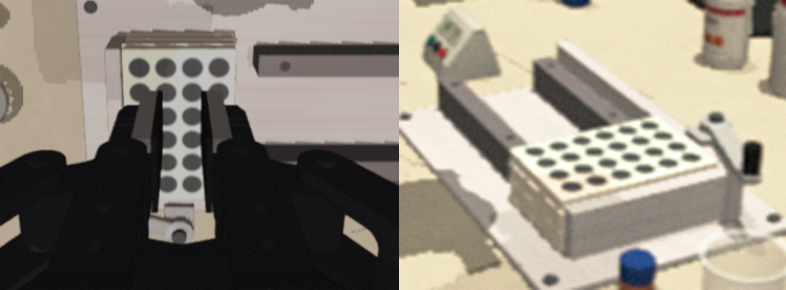

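The side view shows a squared pile tight in the stop/fence corner, with the knob at about (396,256) in full-image pixels. I'll triangulate the knob and check the pile's edges numerically.

```bash
python3 - <<'E'
from h import *
p=np.load("st.npy")
for cam in ["side","scene"]:
    f=grab(cam);im=f["pixels"].astype(int)
    reg=look_for("keeper_knob",cam);print(cam,[(inv(p,world(f,d["xyz"]))*1000).round() for d in reg[:1]])
    # dark blob near expected knob
    u0=proj(f,np.r_[st(p,(.08,-.07)),.07])[0].astype(int);print("exp",u0)
    y0,x0=u0[1]-22,u0[0]-22;m=(im[y0:y0+44,x0:x0+44].max(2)<45).astype(np.uint8)
    n,l,s,c=cv2.connectedComponentsWithStats(m)
    for i in range(1,n):
        if s[i,4]>25:
            uv=c[i]+[x0,y0];print(s[i],uv.round(1),"z70 ->",(inv(p,ray(f,uv,.0695))*1000).round(1))
f=grab("side","s8");img=cv2.imread("pics/s8.png")
# overlay predicted squared pile, magnified
k=5;x0,y0=255,215;big=cv2.resize(img[y0:y0+110,x0:x0+155],None,fx=k,fy=k,interpolation=cv2.INTER_CUBIC)
def P(X): return tuple(int(v) for v in (proj(f,np.r_[st(p,np.array(X[:2])/1e3),X[2]/1e3])[0]+.5-[x0,y0])*k)
for z in (50,):
    q=[(-63.5,-42.5,z),(63.5,-42.5,z),(63.5,42.5,z),(-63.5,42.5,z)]
    for i in range(4): cv2.line(big,P(q[i]),P(q[(i+1)%4]),(0,0,255),1)
for y in (-42.5,42.5): cv2.line(big,P((-63.5,y,8)),P((-63.5,y,50)),(255,0,0),1)
cv2.line(big,P((-95,-82,8)),P((105,-82,8)),(0,255,0),1);cv2.line(big,P((63.5,-58,46)),P((63.5,218,46)),(0,255,0),1)
cv2.line(big,P((-61,-42.5,46)),P((75,-42.5,46)),(0,255,0),1)
cv2.imwrite("pics/s8c.png",big)
E
```

```text
side [array([ 68., -52.])]
exp [401 249]
[14 23  6 12 66] [395.3 255.3] z70 -> [ 59.9 -81. ]
scene [array([ 70., -45.])]
exp [384 244]
```

View pics/s8c.png

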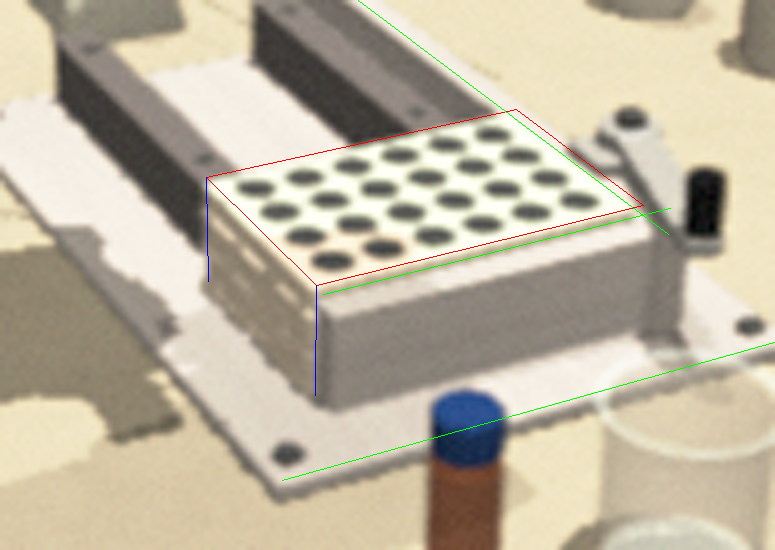

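The squared-pile overlay matches the plate edges, and the front faces of all three plates are flush. The knob is at about station (60,-79), so the keeper is already at about 19°. There's time to spare, so I'll repeat a light push to the end stop before moving the keeper.

Call:
carry_out(
  offset=[
    [-0.03,0.03,0.02],
    [-0.06,0.06,0.04],
    [-0.1,0.09,0.07],
    [-0.13,0.12,0.1],
    [-0.16,0.15,0.13],
    [-0.184,0.158,0.16],
    [-0.184,0.158,0.2],
    [-0.184,0.158,0.2],
  ],
  turn=[
    [0,0,0.09],
    [0,0,0.18],
    [0,0,0.27],
    [0,0,0.36],
    [0,0,0.45],
    [0,0,0.54],
    [0,0,0.63],
    [0,0,0.72],
  ],
  hand=0.65,
)

```text
clock: 17.95
tcp_pos: [0.5316, 0.0595, 0.1249]
orientation: [-1.505, -2.753, 0.007]
contact_force: [-1.2, -0.4, 0.1]
grip_width: 0.0301
```

Call:
carry_out(
  offset=[
    [0,0,0],
    [0,0,0],
    [0,0,0],
    [0,0,0],
    [0,0,0],
  ],
  turn=[
    [0,0,0.09],
    [0,0,0.18],
    [0,0,0.27],
    [0,0,0.327],
    [0,0,0.327],
  ],
)

```text
clock: 18.45
tcp_pos: [0.533, 0.0596, 0.1274]
orientation: [-2.126, -2.313, 0.002]
contact_force: [0.2, -0.1, 0.1]
grip_width: 0.0296
```

```bash
python3 -c "
from h import *
where();p=np.load('st.npy')
f=grab('scene','sc9');print([(inv(p,ray(f,u,.0695))*1000).round(1) for u in [(387,253)]])
f=grab('wrist','w9')"
```

```text
t 18.45 station mm [-3.3 80.4] z 127.4 tool-y az rel -0.0001 F [ 0.2 -0.1  0.1] w 0.0296 M [-0.001 -0.001 -1.   ]
[array([ 58.3, -80.3])]
```

Call:
carry_out(
  offset=[
    [0.004,0.006,0.05],
    [0.004,0.006,0.1],
    [0.004,0.006,0.15],
    [0.004,0.006,0.19],
    [0.004,0.006,0.203],
    [0.004,0.006,0.203],
  ],
  turn=[
    [0,0,0],
    [0,0,0],
    [0,0,0],
    [0,0,0],
    [0,0,0],
    [0,0,0],
  ],
)

```text
clock: 19.15
tcp_pos: [0.5356, 0.0615, 0.026]
orientation: [-2.124, -2.313, 0.002]
contact_force: [0.7, 0.1, 0.0]
grip_width: 0.0299
```

Call:
carry_out(
  offset=[
    [-0.01,0,0],
    [-0.02,0,0],
    [-0.03,0,0],
    [-0.04,0,0],
    [-0.05,0,0],
    [-0.054,0,0],
    [-0.056,0,0],
    [-0.056,0,0],
  ],
  turn=[
    [0,0,0],
    [0,0,0],
    [0,0,0],
    [0,0,0],
    [0,0,0],
    [0,0,0],
    [0,0,0],
    [0,0,0],
  ],
)

```text
clock: 19.95
tcp_pos: [0.5385, 0.0338, 0.0268]
orientation: [-2.126, -2.313, -0.0]
contact_force: [0.2, 0.0, -0.6]
grip_width: 0.0298
```

Call:
carry_out(
  offset=[
    [-0.002,0,0],
    [-0.005,0,0],
    [-0.008,0,0],
    [-0.008,0,0],
  ],
  turn=[
    [0,0,0],
    [0,0,0],
    [0,0,0],
    [0,0,0],
  ],
)

```text
clock: 20.35
tcp_pos: [0.5385, 0.0323, 0.0267]
orientation: [-2.122, -2.313, -0.002]
contact_force: [-2.2, 6.6, 1.6]
grip_width: 0.03
```

```bash
python3 -c "
from h import *
where()"
```

```text
t 20.35 station mm [-0.2 52.7] z 26.7 tool-y az rel 0.0023 F [-2.2  6.6  1.6] w 0.03 M [-0.001  0.002 -1.   ]
```

Call:
carry_out(
  offset=[
    [-0.004,0,0],
    [-0.004,0,0],
    [0.02,0,0],
    [0.046,0,0],
    [0.046,0,-0.07],
    [0.046,0,-0.15],
    [0.046,0,-0.208],
    [0.046,0,-0.208],
  ],
  turn=[
    [0,0,0],
    [0,0,0],
    [0,0,0],
    [0,0,0],
    [0,0,0],
    [0,0,0],
    [0,0,0],
    [0,0,0],
  ],
)

```text
clock: 21.15
tcp_pos: [0.5397, 0.0535, 0.1346]
orientation: [2.123, 2.31, 0.01]
contact_force: [0.2, -0.6, 0.7]
grip_width: 0.0296
```

Call:
carry_out(
  offset=[
    [-0.02,-0.03,0],
    [-0.04,-0.06,0],
    [-0.06,-0.09,0],
    [-0.08,-0.12,0],
    [-0.1,-0.15,0],
    [-0.13,-0.18,0],
    [-0.145,-0.198,0],
    [-0.145,-0.198,0],
  ],
  turn=[
    [0,0,-0.09],
    [0,0,-0.18],
    [0,0,-0.27],
    [0,0,-0.36],
    [0,0,-0.45],
    [0,0,-0.54],
    [0,0,-0.63],
    [0,0,-0.72],
  ],
  hand=0.85,
)

```text
clock: 21.95
tcp_pos: [0.4424, -0.0289, 0.1299]
orientation: [-0.628, -3.076, 0.002]
contact_force: [1.0, 0.4, -0.2]
grip_width: 0.0132
```

Call:
carry_out(
  offset=[
    [0,0,0],
    [0,0,0],
    [0,0,0],
    [0,0,0],
    [0,0,0],
  ],
  turn=[
    [0,0,-0.09],
    [0,0,-0.18],
    [0,0,-0.27],
    [0,0,-0.327],
    [0,0,-0.327],
  ],
)

```text
clock: 22.45
tcp_pos: [0.4439, -0.0276, 0.1301]
orientation: [0.133, -3.138, -0.0]
contact_force: [-0.0, -0.1, 0.1]
grip_width: 0.0133
```

```bash
python3 -c "
from h import *
where()"
```

```text
t 22.45 station mm [-99.4   1. ] z 130.1 tool-y az rel 1.5714 F [-0.  -0.1  0.1] w 0.0133 M [-0.001  0.    -1.   ]
```

Call:
carry_out(
  offset=[
    [0,0,0.05],
    [0,0,0.1],
    [0,0,0.15],
    [0,0,0.19],
    [0,0,0.2],
    [0,0,0.2],
  ],
  turn=[
    [0,0,0],
    [0,0,0],
    [0,0,0],
    [0,0,0],
    [0,0,0],
    [0,0,0],
  ],
)

```text
clock: 23.05
tcp_pos: [0.4438, -0.0277, 0.0301]
orientation: [0.13, -3.137, 0.0]
contact_force: [-0.1, 0.2, -0.1]
grip_width: 0.0127
```

Call:
carry_out(
  offset=[
    [-0.01,0,0],
    [-0.02,0,0],
    [-0.03,0,0],
    [-0.038,0,0],
    [-0.042,0,0],
    [-0.045,0,0],
    [-0.045,0,0],
    [-0.045,0,0],
  ],
  turn=[
    [0,0,0],
    [0,0,0],
    [0,0,0],
    [0,0,0],
    [0,0,0],
    [0,0,0],
    [0,0,0],
    [0,0,0],
  ],
)

```text
clock: 23.85
tcp_pos: [0.4666, -0.0259, 0.0307]
orientation: [0.132, -3.138, 0.0]
contact_force: [0.8, -0.3, 0.0]
grip_width: 0.013
```

Call:
carry_out(
  offset=[
    [-0.003,0,0],
    [-0.006,0,0],
    [-0.01,0,0],
    [-0.01,0,0],
    [-0.01,0,0],
  ],
  turn=[
    [0,0,0],
    [0,0,0],
    [0,0,0],
    [0,0,0],
    [0,0,0],
  ],
)

```text
clock: 24.35
tcp_pos: [0.4677, -0.0258, 0.0301]
orientation: [0.131, -3.131, 0.0]
contact_force: [-9.8, -0.6, 7.7]
grip_width: 0.0127
```

```bash
python3 -c "
from h import *
where()"
```

```text
t 24.35 station mm [-75.6   0.7] z 30.1 tool-y az rel 1.5705 F [-9.8 -0.6  7.7] w 0.0127 M [-0.008 -0.001 -1.   ]
```

Both stops repeat (-75.8 then -75.6), so the pile is home. Now the keeper: lift, shut the fingers, and go behind the knob.

Call:
carry_out(
  offset=[
    [0.02,0,0],
    [0.04,0,0],
    [0.04,0,-0.08],
    [0.04,0,-0.17],
    [0.04,0,-0.26],
    [0.04,0,-0.34],
    [0.04,0,-0.34],
  ],
  turn=[
    [0,0,0],
    [0,0,0],
    [0,0,0],
    [0,0,0],
    [0,0,0],
    [0,0,0],
    [0,0,0],
  ],
  hand=1,
)

```text
clock: 25.05
tcp_pos: [0.4551, -0.0271, 0.206]
orientation: [-0.131, 3.128, 0.001]
contact_force: [-0.4, -0.2, -1.0]
grip_width: -0.0002
```

Call:
carry_out(
  offset=[
    [-0.06,-0.03,0],
    [-0.13,-0.06,0],
    [-0.2,-0.1,0],
    [-0.27,-0.13,0],
    [-0.34,-0.165,0],
    [-0.37,-0.178,0],
    [-0.37,-0.178,0],
  ],
  turn=[
    [0,0,0],
    [0,0,0],
    [0,0,0],
    [0,0,0],
    [0,0,0],
    [0,0,0],
    [0,0,0],
  ],
)

```text
clock: 25.75
tcp_pos: [0.6449, -0.1013, 0.1993]
orientation: [0.13, -3.139, 0.001]
contact_force: [0.1, 0.6, -0.3]
grip_width: -0.0002
```

```bash
python3 - <<'E'
from h import *
p=np.load("st.npy");where();f=grab("wrist","w10")
for d in look_for("keeper_knob","wrist")[:2]: print((inv(p,world(f,d["xyz"]))*1000).round(),d["score"])
for d in outline_of("keeper","wrist")[:2]:
    ys,xs=np.nonzero(d["region"]);print(d["score"],len(xs),xs.min(),xs.max(),ys.min(),ys.max())
u0=proj(f,np.r_[st(p,(.0595,-.079)),.0805])[0];print("exp knob px",u0,"pivot",proj(f,np.r_[st(p,(.088,0)),.06]),"tip",proj(f,r.get_obs()["tcp_pos"]))
E
```

```text
t 25.75 station mm [ 94.6 -89.4] z 199.3 tool-y az rel 1.5696 F [ 0.1  0.6 -0.3] w -0.0002 M [-0.    -0.001 -1.   ]
[ 76. -34.] 0.93
0.97 4322 325 479 163 231
exp knob px [340.0588237  176.67138186] pivot [[462.08795103 217.37949884]] tip [[326.104338   323.06011581]]
```

View pics/w10.png

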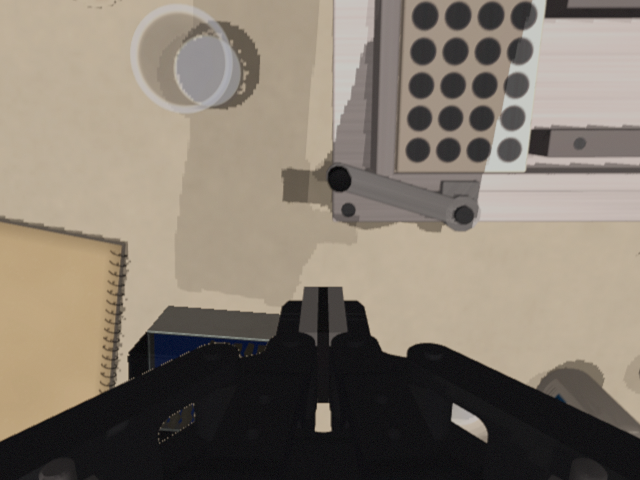

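The black knob is at (340,178), on the predicted (340,177), so it's about θ=20°, and the fingers are behind it and clear of the dark tray. Next I'll descend and sweep the arc.

Call:
carry_out(
  offset=[
    [0,0,0.07],
    [0,0,0.14],
    [0,0,0.2],
    [0,0,0.238],
    [0,0,0.238],
  ],
  turn=[
    [0,0,0],
    [0,0,0],
    [0,0,0],
    [0,0,0],
    [0,0,0],
  ],
)

```text
clock: 26.4
tcp_pos: [0.6404, -0.0993, 0.079]
orientation: [0.133, -3.133, -0.002]
contact_force: [-0.1, 0.4, 0.2]
grip_width: -0.0001
```

Call:
carry_out(
  offset=[
    [0.018,0.003,0],
    [0.035,0.007,0],
    [0.056,0.012,0],
    [0.078,0.017,0],
    [0.097,0.027,0],
    [0.116,0.038,0],
    [0.127,0.048,0],
    [0.138,0.058,0],
  ],
  turn=[
    [0,0,0],
    [0,0,0],
    [0,0,0],
    [0,0,0],
    [0,0,0],
    [0,0,0],
    [0,0,0],
    [0,0,0],
  ],
)

```text
clock: 27.2
tcp_pos: [0.5719, -0.0768, 0.0818]
orientation: [0.132, -3.139, 0.0]
contact_force: [0.7, -0.1, 0.4]
grip_width: -0.0001
```

```bash
python3 - <<'E'
from h import *
p=np.load("st.npy");where();f=grab("side","s11")
im=f["pixels"].astype(int)
for th in (20,50,60,65,70):
    k=np.array([88-83*np.sin(np.radians(th)),-83*np.cos(np.radians(th))])/1000
    print(th,proj(f,np.r_[st(p,k),.0695]).round())
for d in look_for("keeper_knob","side")[:2]: print((inv(p,world(f,d["xyz"]))*1000).round(),d["score"],proj(f,world(f,d["xyz"])).round())
E
```

```text
t 27.2 station mm [ 24.  -58.8] z 81.8 tool-y az rel 1.571 F [ 0.7 -0.1  0.4] w -0.0001 M [-0. -0. -1.]
20 [[394. 255.]]
50 [[368. 253.]]
60 [[360. 251.]]
65 [[356. 250.]]
70 [[353. 248.]]
[ 15. -42.] 0.52 [[360. 255.]]
[-65.  -9.] 0.32 [[308. 281.]]
```

The knob is at about (15,-42), θ≈60°, and tracking the pusher. I'll continue to the stop.

Call:
carry_out(
  offset=[
    [0.009,0.011,0],
    [0.018,0.023,0],
    [0.025,0.036,0],
    [0.031,0.049,0],
    [0.036,0.063,0],
    [0.038,0.075,0],
    [0.038,0.078,0],
    [0.038,0.078,0],
  ],
  turn=[
    [0,0,0],
    [0,0,0],
    [0,0,0],
    [0,0,0],
    [0,0,0],
    [0,0,0],
    [0,0,0],
    [0,0,0],
  ],
)

```text
clock: 28.1
tcp_pos: [0.5502, -0.0406, 0.0818]
orientation: [0.131, -3.139, 0.001]
contact_force: [0.0, -2.5, 0.3]
grip_width: 0.0001
```

Call:
carry_out(
  offset=[
    [0,0.004,0],
    [0,0.008,0],
    [0,0.01,0],
    [0,0.01,0],
  ],
  turn=[
    [0,0,0],
    [0,0,0],
    [0,0,0],
    [0,0,0],
  ],
)

```text
clock: 28.5
tcp_pos: [0.5501, -0.0394, 0.0819]
orientation: [-0.126, 3.139, -0.007]
contact_force: [1.8, -13.0, -0.1]
grip_width: -0.0001
```

```bash
python3 - <<'E'
from h import *
where()
E
```

```text
t 28.5 station mm [  5.4 -19.8] z 81.9 tool-y az rel 1.567 F [  1.8 -13.   -0.1] w -0.0001 M [ 0.001 -0.004 -1.   ]
```

The keeper is on its stop (13 N, where expected). I'll back off, lift clear, and verify.

Call:
carry_out(
  offset=[
    [0,-0.02,0],
    [0,-0.05,0],
    [0,-0.05,-0.08],
    [0,-0.05,-0.16],
    [0,-0.05,-0.25],
    [0.06,-0.05,-0.34],
    [0.13,-0.05,-0.4],
    [0.13,-0.05,-0.4],
  ],
  turn=[
    [0,0,0],
    [0,0,0],
    [0,0,0],
    [0,0,0],
    [0,0,0],
    [0,0,0],
    [0,0,0],
    [0,0,0],
  ],
)

```text
clock: 29.3
tcp_pos: [0.4861, -0.0665, 0.2866]
orientation: [-0.129, 3.132, 0.001]
contact_force: [0.5, 0.1, 0.4]
grip_width: 0.0
```

```bash
python3 - <<'E'
from h import *
p=np.load("st.npy");where()
for cam in ("side","scene","wrist"):
    f=grab(cam,"end_"+cam)
    for q in ("keeper_knob","plate_top","beaker","vial","lab_timer"):
        d=look_for(q,cam)[:1]
        if d: print(cam,q,world(f,d[0]["xyz"]).round(3),"st",(inv(p,world(f,d[0]["xyz"]))*1000).round(),round(d[0]["score"],2))
    if cam!="wrist":
        for th in (84,90): print("knob exp",th,proj(f,np.r_[st(p,np.array([88-83*np.sin(np.radians(th)),-83*np.cos(np.radians(th))])/1000),.0695]).round(1))
        im=f["pixels"].astype(int);u=proj(f,np.r_[st(p,(.005,0)),.0695])[0].astype(int)
        m=(im[u[1]-15:u[1]+15,u[0]-15:u[0]+15].max(2)<45).astype(np.uint8);n,l,s,c=cv2.connectedComponentsWithStats(m)
        print("dark blobs",[(s[i,4],(c[i]+u-15).round(1).tolist()) for i in range(1,n) if s[i,4]>12])
# fringe: bystander image drift between first and last pictures
for cam in ("side","scene"):
    a=cv2.imread(f"pics/{cam}0.png",0).astype(np.float32);b=cv2.imread(f"pics/end_{cam}.png",0).astype(np.float32)
    pts={"beaker":(.546,-.2,.03),"vial":(.48,-.188,.04),"timer":(.513,.262,.025)}
    for k,X in pts.items():
        u=proj(f if cam=="x" else imaging.grab_frame(cam),X)[0].astype(int);s=(slice(u[1]-18,u[1]+18),slice(u[0]-18,u[0]+18))
        print(cam,k,"shift px",np.round(cv2.phaseCorrelate(a[s].copy(),b[s].copy())[0],2),"absdiff",np.abs(a[s]-b[s]).mean().round(1))
E
```

```text
t 29.3 station mm [-60.6 -41.3] z 286.6 tool-y az rel 1.5692 F [0.5 0.1 0.4] w 0.0 M [ 0.007  0.001 -1.   ]
side keeper_knob [ 0.578 -0.021  0.058] st [35. -4.] 0.88
side plate_top [ 0.524 -0.039  0.052] st [-21. -17.] 0.93
side beaker [ 0.55  -0.205  0.043] st [  -8. -184.] 0.72
side vial [ 0.478 -0.192  0.04 ] st [ -79. -166.] 0.79
side lab_timer [0.514 0.249 0.027] st [ -6. 271.] 0.59
knob exp 84 [[344.7 244.1]]
knob exp 90 [[342.  242.2]]
dark blobs [(np.int32(67), [340.8, 243.0])]
scene keeper_knob [ 0.584 -0.021  0.06 ] st [41. -4.] 0.73
scene plate_top [ 0.526 -0.025  0.049] st [-17.  -3.] 0.96
scene beaker [ 0.54  -0.191  0.044] st [ -18. -170.] 0.61
scene vial [ 0.477 -0.186  0.043] st [ -80. -160.] 0.81
scene lab_timer [0.511 0.274 0.03 ] st [ -8. 295.] 0.94
knob exp 84 [[340.2 260.8]]
knob exp 90 [[335.6 259.8]]
dark blobs []
wrist keeper_knob [ 0.563 -0.016  0.057] st [20.  3.] 0.97
wrist plate_top [ 0.562 -0.015  0.055] st [19.  4.] 0.67
wrist beaker [ 0.519 -0.016  0.049] st [-23.   6.] 0.74
wrist vial [ 0.477 -0.176  0.068] st [ -79. -150.] 0.93
wrist lab_timer [0.533 0.246 0.009] st [ 13. 266.] 0.89
side beaker shift px [-0.27 -0.07] absdiff 6.3
side vial shift px [-0.22 -0.05] absdiff 14.7
side timer shift px [0.43 0.45] absdiff 8.7
scene beaker shift px [0.01 0.02] absdiff 16.8
scene vial shift px [ 0.04 -0.02] absdiff 9.4
scene timer shift px [-0.05 -0.08] absdiff 15.6
```

The knob is at the 90° position, the bystanders haven't moved, and the robot is clear. Handing in.

```bash
python3 -c "
from h import *
r.hand_in();print(r.get_obs()['clock'])"
```

```text
the job is handed in; nothing more can be done
the job is handed in; nothing more can be done
```

The well plate is slid across onto the other two, all three are pushed home against the end stop and the back fence, and the keeper bar is swung fully across the top. I handed it in shortly after 29.3 s of the 67 s, with the arm lifted clear.

- **Pile:** I pushed it twice against each side. The stops held at station y ≈ 53 mm (53.7, then 52.7) and x ≈ -75.7 mm (-75.8, then -75.6). In the side picture after the first round of pushes, the top plate matched the squared outline and all three front faces looked flush. I did not repeat that overlay after the second round.
- **Keeper:** It reached its stop with 13 N on the knob. In the last side picture the knob was at pixel (341,243), and I expected (342,242) for the full 90°. A simple dark-spot check in the scene picture found no knob, so only the side camera and the force confirm this.
- **Beaker, vial and timer:** Their picture shifts between start and end were under about 0.6 px, so none of them moved.

**What went wrong:** my first push toward the fence jammed about 7 mm short, with about 58 N in total at the wrist (47 N of it upward). I backed off, narrowed the fingers, raised them 4 mm and pushed again, and that went home cleanly. I never found out what caused the jam. If the gripper's body was what pressed on the plates, that would be over the 40 N limit; I could not rule it out.

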